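# Swap three instruments into their own shadow-cut inserts

## Task

The mallet, the black-handled rongeur and the osteotome have each been laid in another one's shadow-cut insert. Park one of them on the empty green mat, then swap them round until each instrument lies flat on the yellow floor of the cavity cut to its own outline. Let go of everything, and do not disturb the loose steel bowl and the gold-ringed needle holder just to the right of the inserts.

Things in the scene. Friction and masses are not known exactly. Their poses are not given: they have to be found in the camera images.
- mallet: Steel mallet, 72 x 251 x 42 mm, 0.34 kg. Loose. Origin: centre of underside, y along it, z up. Head 72 mm wide, 42 high, at y +84 to +126; neck 16 mm wide, 11 to 29 mm above the underside, at y +8 to +94; handle 24 mm wide, 27 high, at y -125 to +10. Balances about y +45 on the neck: grip there across x, TCP 34 mm above the underside, so that the fingers clear an insert's deck.
- rongeur: Bone nipper with one black and one steel handle, 40 x 181 x 15 mm, 0.12 kg. Loose. Origin: centre of underside, y along it, z up. Handles (up to 40 mm over both, 14 high) at y -90 to +31, jaws (18 mm wide) at y +27 to +90. Grip across both handles (along x) near y 0, TCP about 22 mm above the underside.
- osteotome: Slim all-steel flat chisel, 15 x 191 x 10 mm, 0.07 kg. Loose. Origin: centre of underside, y along it, z up. It may lie either way round in its cavity. Grip across x near y 0, TCP 21.5 mm above the underside (fingertips almost on the floor it lies on): its edges are rounded and a shallower grip slips off.
- mallet_insert: Fixed insert 108 (x) x 280 (y) x 14 mm: yellow floor top at 4 mm, blue deck top at 14. Origin: centre of underside, at z 0. T-shaped cavity: slot 36 mm wide at y -131 to +78, head pocket 84 wide at y +78 to +132. Full-width finger channel at y -35 to +35. Home: mallet on the yellow floor, origin 4 mm above this origin, y axes alike; about 6 mm play each way. Start: osteotome loose on its floor.
- rongeur_insert: Fixed insert 108 (x) x 280 (y) x 14 mm: yellow floor top at 4 mm, blue deck top at 14. Origin: centre of underside, at z 0. Stepped cavity: 52 mm wide from y -97 to the channel, 30 wide from it to y +97. Full-width finger channel at y -35 to +40. Home: rongeur on the yellow floor, origin 4 mm above this origin, y axes alike; about 6 mm play each way. Start: mallet on top of the deck.
- osteotome_insert: Fixed insert 108 (x) x 280 (y) x 14 mm: yellow floor top at 4 mm, blue deck top at 14. Origin: centre of underside, at z 0. Straight slot 25 mm wide at y -102 to +102. Full-width finger channel at y -35 to +35. Home: osteotome on the yellow floor, origin 4 mm above this origin, y axes alike; about 5 mm play each way. Start: rongeur on top of the deck.
- parking_mat: Fixed flat green mat, 110 (x) x 280 (y) x 2 mm, empty at the start: the free spot. Origin at the centre of its underside, on the bench (z 0), y along its length.
- bowl: Bystander: small loose steel bowl, 116 mm across, 53 mm high, standing alone, upright, just to the right of the inserts; origin at the centre of its underside.
- needle_holder: Bystander: loose needle holder with gold finger rings, 60 x 160 x 7 mm, lying to the right of the inserts; origin at the centre of its underside, y along its length.

How it is judged:
By the outcome, as a careful person would: the job done as asked, in the order asked, and still so for the second after the job is handed in, with the robot touching nothing.
It also fails if it takes over 120 s, if anything falls off the work surface, if the arm or the gripper's body presses on something with over 40 N, if the wrist force passes 120 N, or if a joint passes its speed limit or range.

## Robot

A 7-joint arm with a two-finger parallel gripper is mounted at the origin on a cart in front of the work surface, level with it; the furniture and walls round the work are solid. World frame = base frame: x ahead of the robot, y to its left, z up, the work surface at z = 0. Lengths are in m, angles in rad, forces in N, time in s.
With the tool pointing down it reaches from about 0.425 to 0.925 m from the base axis. Payload 6.8 kg.
Tool frame: the origin (TCP) lies between the finger pads, 19 mm behind the fingertips; this is the grasp point; z points along the fingers, y is the line along which they close (so a half turn about z gives the same grasp; the last joint's range is limited). The gripper opens to 85 mm and grips with 20 to 120 N. Pads are 22 mm wide; open, the fingers measure 114 mm over their backs; the gripper's body (76 mm by 85 mm) begins 54 mm behind the grasp point. The pads swing forward as they close: fully open they stand 13 mm farther back than shut.
Start: joints at [1.028, 0.477, 0.022, 1.555, -0.011, 1.109, -0.083], TCP at [0.284, -0.612, 0.25] pointing down, gripper open.
Joint ranges: [-2.96, 2.96], [-0.34, 2.1], [-1.41, 1.46], [0.24, 2.44], [-1.37, 4.51], [0.17, 1.92], [-2.96, 2.96]. Speed limits (rad/s): [2.39, 2.39, 3.14, 3.14, 3.14, 3.14, 3.14].

## Interface

Orientations are given as a unit quaternion [w, x, y, z].
In Python, from cell import env, kin, camera, calibration, job gives the robot as it stands. The module is installed in compiled form; this text tells all that it offers. Calls block until the motion is done:
- env.reach(position, orientation): joint-space move of the TCP to a pose.
- env.movel(position, velocity=0.15, rot=None, stop_force=None): straight line of the TCP; rot=None keeps the orientation; velocity is the mean speed in m/s. With stop_force (N) it stops when the force on the tool has changed by that much, and returns True; else False.
- env.goto_joints(angles): joint-space move.
- env.grip(opening, f_grip=None): finger opening in m; f_grip is the grip in N (None keeps the last); returns when the fingers have stopped.
- env.dwell(seconds).
- kin.inverse_kinematics(position, orientation): joint angles nearest the present ones, or None.
- env.get_state(): the state.
- camera(name): name is "scene" or "top"; returns (picture, depth): 480x640x3 uint8, blue, green, red; 480x640 float32, m along the optical axis (not along the pixel's ray), 0 where there is no reading.
- calibration(name): a dict with "fx", "fy", "cx", "cy" (pixels), "rvec" (rotation vector, rad) and "tvec" (3), from world to camera coordinates, as OpenCV has them. Camera axes: x right, y down, z forward; pixel columns grow to the right and rows downward; lengths in m; the calibration is good to about 2 mm. A picture is of the moment at which its call begins. calibration takes no time and is no camera call.
A pose or a line that the arm cannot do raises env.PlanningError and nothing moves.
- job.job_done(): hands the job in; it is judged then, once.
The state is a dict: "time": time; "qpos": joint angles; "joint_velocities": joint speeds; "joint_torque": joint torques, N m; "tcp_pos": TCP position; "orientation": TCP orientation; "force": force on the tool from outside, world axes, zero at the start; "torque": the same for the moment, N m; "opening": finger opening in m; "gripper_force": force on a finger pad.
Only numpy, scipy, OpenCV 4.12 (cv2) and the standard library are available. Lean on these libraries where they do the work, as an engineer would, in place of code of your own. Each camera call takes 0.05 s, during which the arm holds its last target. There are 200 camera calls.

## Working session

There is one attempt and no reset: what is moved stays moved. The work goes in short steps, each a Python script; the robot and the scene stay as the last script left them, time stands still between calls to the robot, and variables do not carry over. Pictures are saved under pics/ and viewed, at most 14 in all, crops included, and the job is handed in when it is done.

```bash
mkdir -p pics
cat > h.py <<'E'
import numpy as np, cv2
from cell import env, kin, camera, calibration, job
def cal(n):
    c=calibration(n); K=np.array([[c['fx'],0,c['cx']],[0,c['fy'],c['cy']],[0,0,1.]])
    return K,cv2.Rodrigues(np.array(c['rvec'],float))[0],np.array(c['tvec'],float).ravel()
def onplane(n,u,v,z):
    K,R,t=cal(n); d=R.T@np.linalg.solve(K,[u,v,1.]); o=-R.T@t
    return o+d*(z-o[2])/d[2]
def cloud(n,dep):
    K,R,t=cal(n); v,u=np.mgrid[:480,:640]
    p=np.stack([(u-K[0,2])/K[0,0]*dep,(v-K[1,2])/K[1,1]*dep,dep],-1)
    return (p-t)@R
E
python3 - <<'E'
from h import *
for n in("scene","top"):
    i,d=camera(n); cv2.imwrite(f'pics/{n}0.png',i); np.save(f'{n}0.npy',d)
    K,R,t=cal(n); print(n,-R.T@t,R.round(2).tolist(),K[0,0])
s=env.get_state(); print(s)
E
```

```text
scene [0.02280961 0.35214884 0.8458437 ] [[-0.66, -0.75, 0.01], [-0.56, 0.49, -0.67], [0.5, -0.44, -0.74]] 520.5235180646498
top [ 0.37195011 -0.11446996  1.27898768] [[0.01, -1.0, 0.02], [-0.99, -0.02, -0.15], [0.15, -0.01, -0.99]] 608.8666982857441
{'time': 0.1, 'qpos': array([ 1.02789845,  0.47773692,  0.02230282,  1.55635016, -0.01147843,
        1.10933223, -0.08308809]), 'joint_velocities': array([-0.00012987, -0.00154191,  0.00012047, -0.00207246,  0.00033896,
        0.00110051, -0.00098714]), 'joint_torque': array([ 4.79474242e-03, -5.97763717e+01,  1.61390886e+00, -2.81955707e+01,
        1.28501456e-02,  5.02584720e-03,  1.99519224e-05]), 'tcp_pos': array([ 0.2841195 , -0.61172443,  0.24911012]), 'orientation': array([-8.13662088e-04,  9.76453123e-01,  2.15728016e-01, -2.44022232e-04]), 'force': array([0.50298161, 0.65810504, 0.32262334]), 'torque': array([0.0217089 , 0.00736572, 0.00568818]), 'gripper_force': 0.0, 'opening': 0.08514023751762483}
```

View pics/top0.png

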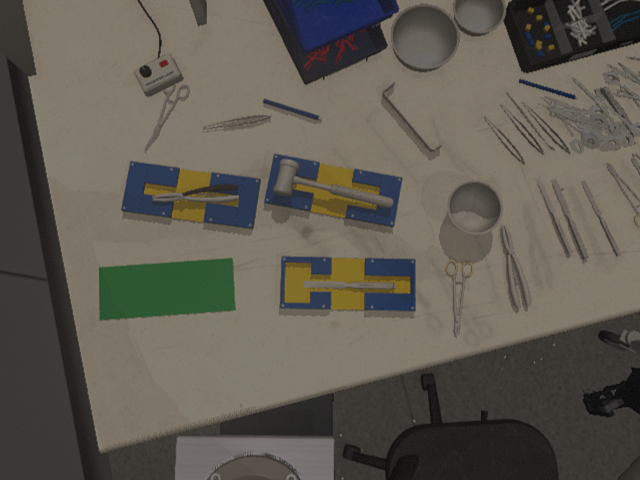

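View pics/scene0.png

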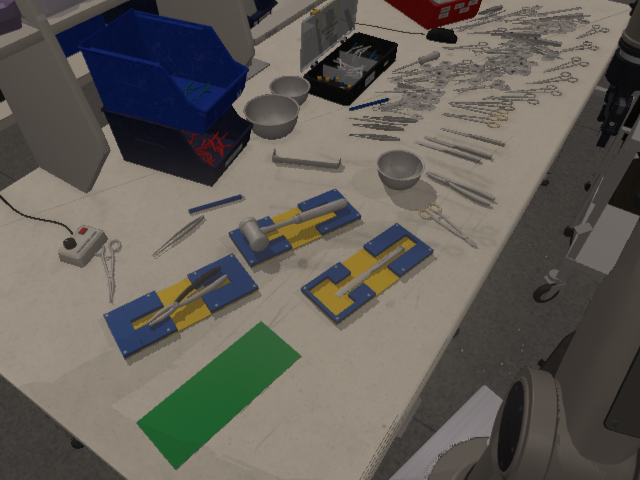

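Run:
```python
import cv2
i=cv2.imread('pics/top0.png')
for k,(x,y) in enumerate([(95,140),(255,140)]):
    c=i[y:y+190,x:x+170]; c=cv2.convertScaleAbs(cv2.resize(c,(680,760)[0:2] if 0 else None,fx=3.15,fy=3.15,interpolation=cv2.INTER_CUBIC),alpha=1.7)
    h,w=c.shape[:2]
    for g in range(0,200,20):
        p=int(g*3.15)
        if g<170: cv2.putText(c,str(x+g),(p,10),0,.35,(0,0,255)); cv2.line(c,(p,12),(p,h),(120,120,120),1)
        if g<190: cv2.putText(c,str(y+g),(0,p+4),0,.35,(0,0,255)); cv2.line(c,(25,p),(w,p),(120,120,120),1)
    cv2.imwrite(f'pics/c{k}.png',c); print(c.shape)
```

```text
(598, 536, 3)
(598, 536, 3)
```

View pics/c0.png

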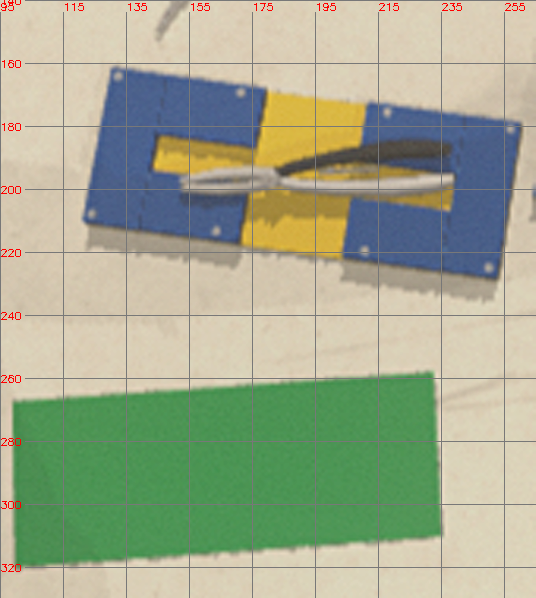

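View pics/c1.png

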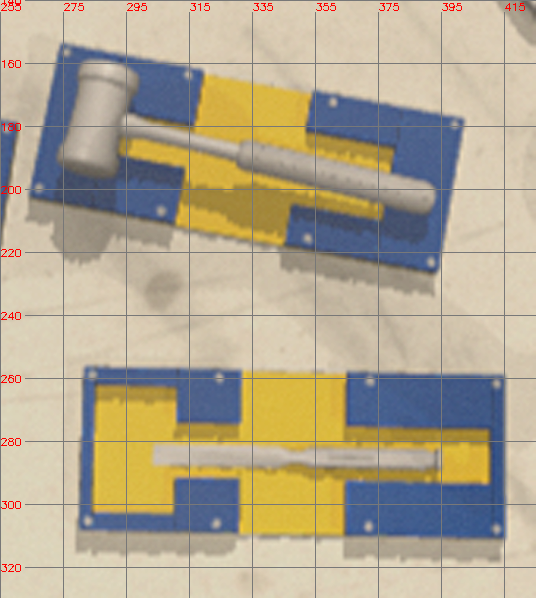

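```bash
cat > poses.py <<'E'
from h import *
def px(k,u,v):
    x,y=[(95,140),(255,140)][k]; return x+(u+.5)/3.15-.5,y+(v+.5)/3.15-.5
def rect(k,pts,z,w,l):  # TL,TR,BR,BL in image ; image left=+y, up=+x
    W=np.array([onplane('top',*px(k,*p),z)[:2] for p in pts])
    M=np.array([[w,l],[w,-l],[-w,-l],[-w,l]])/2
    c=W.mean(0); A=(W-c).T@M; a=np.arctan2(A[1,0]-A[0,1],A[0,0]+A[1,1])
    R=np.array([[np.cos(a),-np.sin(a)],[np.sin(a),np.cos(a)]])
    print('res mm',np.abs(W-c-M@R.T).max()*1e3, 'sides',np.linalg.norm(W-np.roll(W,1,0),axis=1).round(3)); return np.r_[c,a]
def axis(k,p1,z1,y1,p2,z2,y2):
    a=onplane('top',*px(k,*p1),z1)[:2]; b=onplane('top',*px(k,*p2),z2)[:2]
    d=a-b; L=np.linalg.norm(d); print('len',L,y1-y2); d/=L
    o=(a+b)/2-d*(y1+y2)/2
    return np.r_[o,np.arctan2(-d[0],d[1])]
P={}
P['oi']=rect(0,[(112,67),(521,122),(498,279),(84,220)],.014,.108,.28)
P['mi']=rect(1,[(84,367),(505,377),(505,537),(79,528)],.014,.108,.28)
P['ri']=rect(1,[(62,44),(463,119),(437,272),(31,196)],.014,.108,.28)
P['mat']=rect(0,[(14,402),(432,372),(441,537),(16,567)],.002,.11,.28)
P['ost']=axis(1,(152,455),.010,.0955,(438,459),.010,-.0955)
P['ron']=axis(0,(181,183),.022,.09,(452,168),.022,-.09)
P['mal']=axis(1,(99,119),.037,.105,(434,196),.0275,-.125)
def w(n,x,y):
    c=P[n]; return np.array([c[0]+np.cos(c[2])*x-np.sin(c[2])*y,c[1]+np.sin(c[2])*x+np.cos(c[2])*y])
def quat(a,s=1):
    t=a+(0 if s>0 else np.pi)   # direction of tool y
    # n half-turn axis: 2n n^T-I maps y to angle t -> n angle=(t+pi/2)/2
    g=(t+np.pi/2)/2; return [0,np.cos(g),np.sin(g),0]
E
python3 - <<'E'
from poses import *
for n,c in P.items(): print(n,c.round(4),'r',np.hypot(*c[:2]).round(3))
for n in P:
  for s in(1,-1):
    q=kin.inverse_kinematics(np.r_[P[n][:2],.04],quat(P[n][2],s)); print(n,s,None if q is None else np.round(q,2))
ov=[('oi',.054,.14,.014),('mi',.054,.14,.014),('ri',.054,.14,.014),('mat',.055,.14,.002),('ost',.0075,.0955,.01),('ron',.02,.09,.026),('mal',.012,.125,.028)]
i=cv2.imread('pics/scene0.png')
K,R,t=cal('scene')
i=cv2.resize(i[170:480,95:450],None,fx=1.9,fy=1.9,interpolation=cv2.INTER_CUBIC)
i=cv2.convertScaleAbs(i,alpha=1.6)
for n,a,b,z in ov:
    q=[]
    for x,y in((a,b),(a,-b),(-a,-b),(-a,b)):
        p=K@(R@np.r_[w(n,x,y),z]+t); q.append((p[:2]/p[2]-[95,170])*1.9)
    cv2.polylines(i,[np.int32(np.round(q))],True,(0,0,255),1)
cv2.imwrite('pics/ov.png',i); print(i.shape)
E
```

```text
res mm 0.9811339779709216 sides [0.106 0.279 0.108 0.279]
res mm 1.2671990605522057 sides [0.106 0.28  0.105 0.279]
res mm 1.6438266263330004 sides [0.107 0.277 0.107 0.277]
res mm 1.4600890738835082 sides [0.109 0.277 0.11  0.278]
len 0.18921751444371504 0.191
len 0.1802178967762644 0.18
len 0.22862288907667158 0.22999999999999998
oi [ 0.6445  0.1487 -0.1225] r 0.661
mi [ 0.4612 -0.1845 -0.0082] r 0.497
ri [ 0.6593 -0.1524 -0.1722] r 0.677
mat [0.4453 0.1928 0.0855] r 0.485
ost [ 4.580e-01 -1.858e-01  2.000e-04] r 0.494
ron [0.6402 0.1382 0.0734] r 0.655
mal [ 0.6572 -0.1546 -0.2049] r 0.675
oi 1 [ 0.    0.74 -0.47  1.7   0.44  0.8  -0.79]
oi -1 [ 0.41  1.07 -1.2   1.67  1.07  1.2   1.95]
mi 1 [ 0.53  0.53 -0.34  2.11  0.33  0.56 -0.05]
mi -1 [ 0.04  0.52  0.26  2.14 -0.27  0.51 -2.64]
ri 1 [ 0.36  0.74 -0.33  1.67  0.31  0.79 -0.28]
ri -1 [-0.1   0.74  0.34  1.7  -0.34  0.75 -2.91]
mat 1 [ 0.02  0.59 -0.69  2.12  0.63  0.65 -1.02]
mat -1 [ 0.36  0.86 -1.19  2.1   1.03  0.97  1.8 ]
ost 1 [ 0.54  0.53 -0.34  2.11  0.33  0.55 -0.04]
ost -1 [ 0.05  0.52  0.26  2.15 -0.27  0.51 -2.63]
ron 1 [ 0.04  0.74 -0.5   1.72  0.47  0.8  -0.6 ]
ron -1 [ 0.43  1.06 -1.2   1.69  1.07  1.19  2.16]
mal 1 [ 0.36  0.73 -0.32  1.67  0.31  0.78 -0.31]
mal -1 [-0.1   0.74  0.35  1.71 -0.34  0.75 -2.93]
(589, 674, 3)
```

View pics/ov.png

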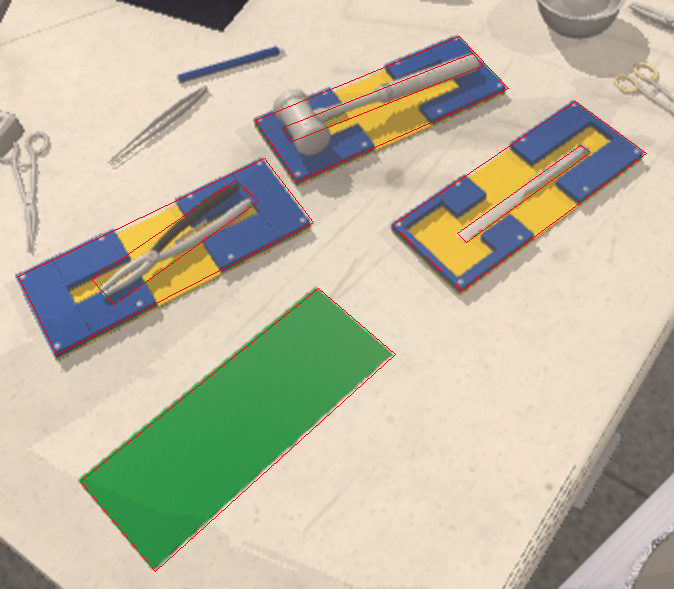

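```bash
cat >> poses.py <<'E'
Z=.18
def pick(p,a,z,f,op=.085):
    q=quat(a); env.grip(op)
    env.reach([*p,Z],q); r=env.movel([*p,z],velocity=.12,stop_force=20)
    env.grip(0,f_grip=f); s=env.get_state(); print('stop',r,'open',s['opening'],s['gripper_force'],s['tcp_pos'],s['time'])
    env.movel([*p,Z],velocity=.12); s=env.get_state(); print('up',s['opening'],s['gripper_force'],s['force'])
def place(p,a,z,op=.085):
    env.reach([*p,Z],quat(a)); env.movel([*p,z+.02],velocity=.15)
    r=env.movel([*p,z+.0005],velocity=.04,stop_force=12)
    s=env.get_state(); print('stop',r,s['tcp_pos'],s['force'],s['opening'])
    env.grip(op); env.movel([*p,Z],velocity=.15); print(env.get_state()['time'])
E
python3 - <<'E'
from poses import *
pick(P['ost'][:2],P['ost'][2],.0255,60)
place(P['mat'][:2],P['mat'][2],.0235)
env.reach([.5,-.1,.35],quat(0))
i,d=camera('top'); cv2.imwrite('pics/t1.png',i)
i,d=camera('scene'); cv2.imwrite('pics/s1.png',i)
E
```

```text
res mm 0.9811339779709216 sides [0.106 0.279 0.108 0.279]
res mm 1.2671990605522057 sides [0.106 0.28  0.105 0.279]
res mm 1.6438266263330004 sides [0.107 0.277 0.107 0.277]
res mm 1.4600890738835082 sides [0.109 0.277 0.11  0.278]
len 0.18921751444371504 0.191
len 0.1802178967762644 0.18
len 0.22862288907667158 0.22999999999999998
stop False open 0.011613375514913343 58.76426136586815 [ 0.45816356 -0.18583231  0.02581431] 4.1333
up 0.01135368675230061 58.600463569164276 [ 1.15827945 -0.1791485  -0.91125164]
stop True [0.44508999 0.19258773 0.02380262] [-0.65174683 -1.43502558  7.62026232] 0.011669319700046287
10.4667
```

View pics/s1.png

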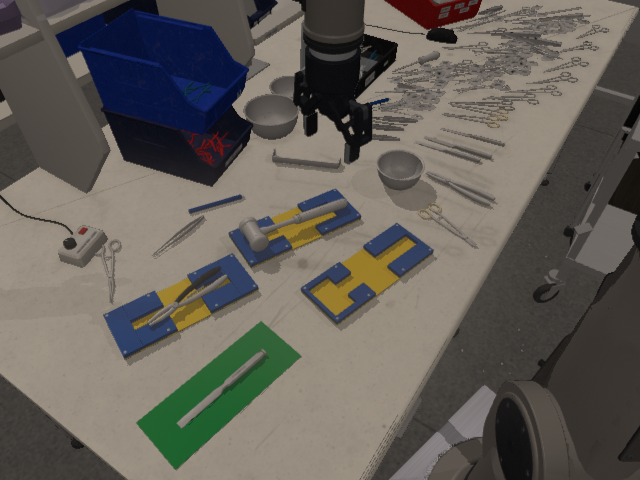

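The osteotome lies along the green mat (ends at about 182,424 and 266,352), and the mallet insert is empty. Next is the mallet.

```bash
python3 - <<'E' | grep -v -e res -e len
from poses import *
pick(w('mal',0,.045),P['mal'][2],.048,90)
place(w('mi',0,.045),P['mi'][2],.038)
env.reach([.5,.05,.4],quat(0))
i,d=camera('scene'); cv2.imwrite('pics/s2.png',i)
c=cv2.convertScaleAbs(cv2.resize(i[170:370,200:450],None,fx=3,fy=3),alpha=1.6); cv2.imwrite('pics/s2c.png',c)
E
```

```text
stop False open 0.010628656201333093 88.31627288414893 [ 0.66654511 -0.11054438  0.04842567] 14.9333
up 0.010712699360133198 88.06301452510525 [-1.13782885  0.72806221 -3.41517626]
stop True [ 0.46124611 -0.1396506   0.03827826] [-1.51562886  0.68527156  6.29641863] 0.01108858923817688
20.325
```

View pics/s2c.png

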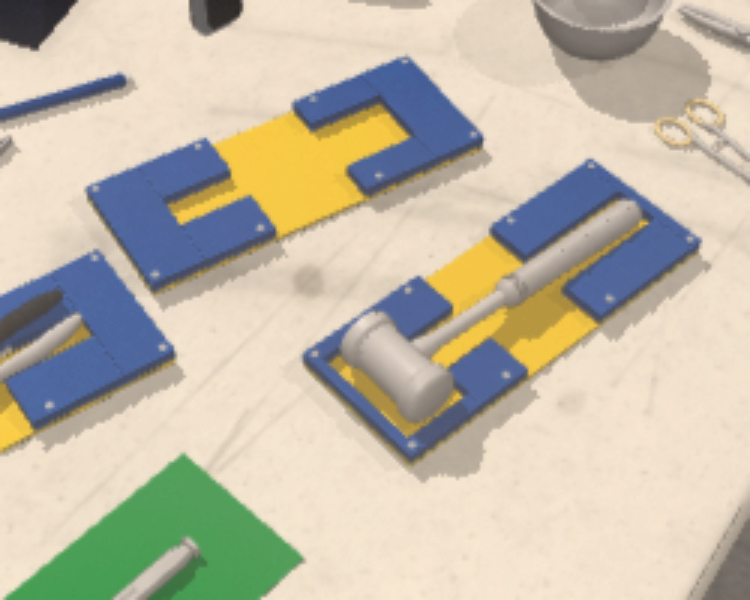

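The mallet lies down in its T-cavity: head at (397,367) in the pocket, handle at (580,250) in the slot. Next I pick up the rongeur and check how it sits in the grip before lowering it.

```bash
python3 - <<'E' | grep -v -e res -e len
from poses import *
pick(P['ron'][:2],P['ron'][2],.036,50)
env.reach([*P['ri'][:2],.12],quat(P['ri'][2])); 
s=env.get_state(); print(s['tcp_pos'],s['opening'],s['time'])
i,d=camera('scene'); cv2.imwrite('pics/s3.png',i)
a=cv2.resize(i[130:330,200:400],None,fx=2,fy=2)
i,d=camera('top'); cv2.imwrite('pics/t3.png',i)
b=cv2.resize(i[100:300,240:440],None,fx=2,fy=2)
cv2.imwrite('pics/s3c.png',cv2.convertScaleAbs(np.hstack([a,b]),alpha=1.6))
E
```

```text
stop False open 0.01093348664971296 52.44211469631409 [0.64683321 0.13950455 0.04091786] 24.825
up 0.009552323188262157 48.5155354432527 [ 0.41074195 -0.31533436 -0.39705242]
[ 0.65988205 -0.14933341  0.1207426 ] 0.009349945525619765 27.3167
```

View pics/s3c.png

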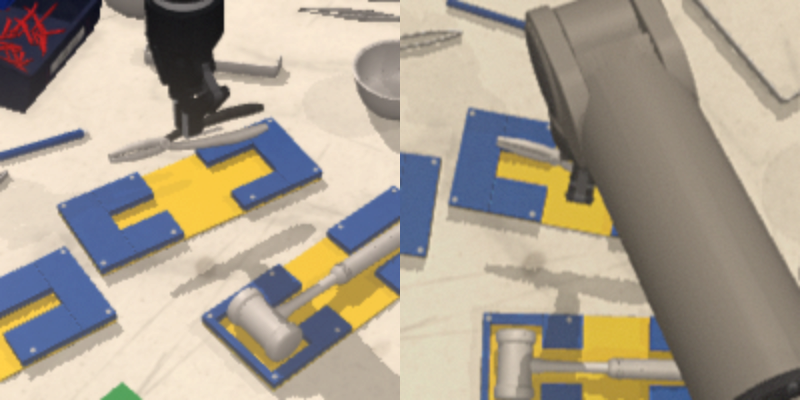

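```bash
python3 - <<'E' | grep -v -e res -e len
from poses import *
s=env.get_state(); print(s['tcp_pos'],s['opening'],s['orientation'],quat(P['ri'][2]),s['force'],s['joint_velocities'].round(3))
i=cv2.imread('pics/s3.png'); a=cv2.resize(i[160:225,245:345],None,fx=7.5,fy=7.5,interpolation=cv2.INTER_CUBIC)
cv2.imwrite('pics/s3d.png',cv2.convertScaleAbs(a,alpha=2.2))
E
```

```text
[ 0.65998866 -0.14910293  0.12083992] 0.009180107834676321 [-1.12564328e-04  7.63910947e-01  6.45321001e-01  9.26565877e-04] [0, np.float64(0.765287777052366), np.float64(0.6436882928050254), 0] [ 0.23189779  0.09868295 -0.93204668] [ 0.    -0.     0.008  0.     0.002  0.    -0.001]
```

View pics/s3d.png

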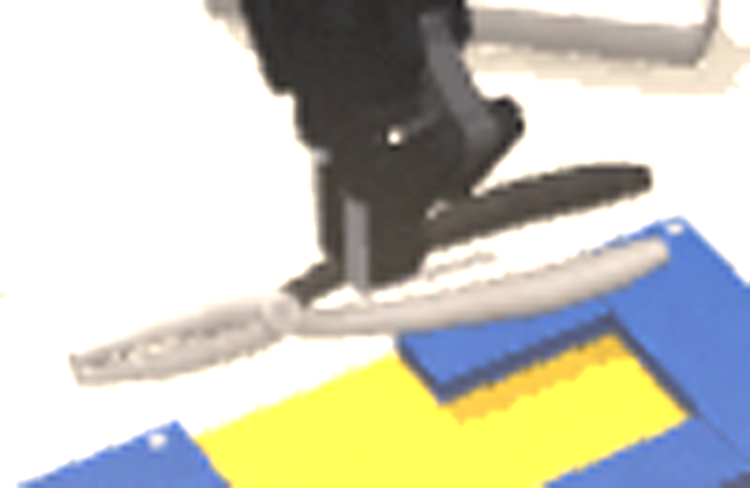

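Only the black handle is between the pads: the near finger slid over the steel handle at (370,310). I'll set the rongeur back on the deck where it lay and measure it again.

```bash
python3 - <<'E' | grep -v -e res -e len
from poses import *
p=P['ron'][:2]; 
env.reach([*p,.12],quat(P['ron'][2])); env.movel([*p,.06],velocity=.1)
r=env.movel([*p,.037],velocity=.03,stop_force=4); s=env.get_state(); print(r,s['tcp_pos'],s['force'])
env.grip(.018); s=env.get_state(); print(s['opening'],s['tcp_pos'],s['force'])
env.movel([s['tcp_pos'][0],s['tcp_pos'][1],.10],velocity=.06); env.grip(.085)
env.reach([.45,-.15,.35],quat(0))
s=env.get_state(); print(s['time'],s['tcp_pos'])
out=[]
for n,(x,y) in (('top',(105,150)),('scene',(95,235))):
    i,d=camera(n); cv2.imwrite(f'pics/{n}4.png',i); np.save(f'{n}4.npy',d)
    out.append(cv2.resize(i[y:y+130,x:x+170],None,fx=4.5,fy=4.5,interpolation=cv2.INTER_CUBIC) if n=='top' else None)
c=cv2.convertScaleAbs(out[0],alpha=1.8)
for g in range(0,170,10):
    q=int((g+.5)*4.5); cv2.putText(c,str(105+g),(q,10),0,.35,(0,0,255)); cv2.line(c,(q,12),(q,585),(130,130,130),1)
    if g<130: cv2.putText(c,str(150+g),(0,q+4),0,.35,(0,0,255)); cv2.line(c,(25,q),(765,q),(130,130,130),1)
cv2.imwrite('pics/t4c.png',c)
E
```

```text
True [0.64104859 0.13916026 0.05499725] [1.41518267 0.52874621 3.29182499]
0.017944798427000516 [0.64004231 0.13829667 0.05420865] [-0.34253989 -1.32968935 -0.51523116]
33.0583 [ 0.4502349  -0.14963365  0.34982681]
```

View pics/t4c.png

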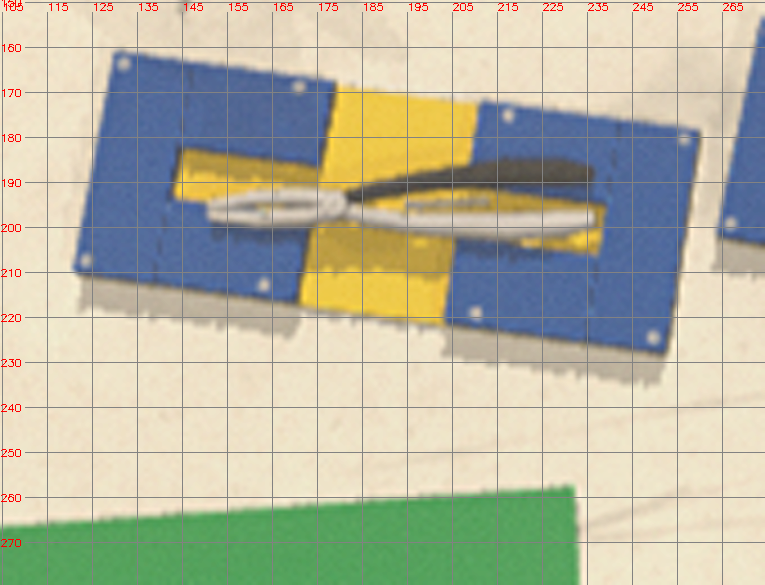

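```bash
python3 - <<'E' | grep -v -e res -e len
from poses import *
for k in ('top4','top0'):
    p=cloud('top',np.load(k+'.npy'))
    print(k); 
    for u in (155,165,178,186,190,194,198,202,210,220,230,234):
        print(u,(p[183:205,u,2]*1e3).round(0).astype(int))
p=cloud('top',np.load('top4.npy'))
for u in (186,194,202): print(u,p[183:205:3,u,:2].round(3).tolist())
E
```

```text
top4
155 [ 8 15  6  2  2  3  5  2  7  0  6 22 18 23 21 24 23 16 14 12 13 12]
165 [11 11 16 -3 10  5  6  7  3 22 24 23 22 23 23 17 24 24 15 12 17 15]
178 [ 6  4  2  0  7  6  8  3  6  2 27 32 25 28 26 29 22  5  6  0  2  3]
186 [ 7  5  2  7  3  0  4  5 25 23 26 26 20  5 26 23 20 25  6  4  1  6]
190 [ 8  1  5  4  5  5  4 23 22 25 19 21  3  2 20 23 21 23 19  5  4  1]
194 [   4 1279    2    5    2    4   20   30   31   24   18    4    8    1
   18   20   26   22   19   -2    4    5]
198 [ 3 10  3  5  0  1 29 22 25 24  3  5 16 15  1 23 20 25 21 19  7  5]
202 [ 3  4  2  6  3 24 30 27 24 24  5  9 10 14  5 23 25 27 27 19  0  8]
210 [17 15  9 11 27 27 20 25 21 21  2 20 15  7  9 20 24 25 23 22 20 13]
220 [13 12 14 27 26 24 31 27 24 17  6  6  6  8  3 23 22 22 23 23 23  2]
230 [19  9 10 26 26 32 25 29 25 14 16 13  3  1 21 23 25 23 22 12  6  7]
234 [18 17 15 15 27 21 25 29 15 17 11 14  8  5 22 21 25 24 14  3  0  5]
top0
155 [14 13  3 10  7  1  2  5  1  2  4  4  5 27 28 23 27 21 20 16 12 17]
165 [12 13 17  2  6  4  5  5  1  3  4 23 28 23 20 14 25 25 20 20 13 13]
178 [ 1  1 -1  6  2  2  3  4  4  5 20
[... 378 characters left out ...]
 18 15 13  3  5]
210 [17 16 13 11 27 30 29 28 28  4 -2 16  2  2 18 19 16 21 17 13 14 13]
220 [18 12 28 29 26 31 29 22 12 12 11  6  9  8 19 15 18 14 20 13  2  6]
230 [15 10 19 25 24 27 25 21 17 15 13 14  4 14 15 16 21 17 13  4  2  2]
234 [18 16 25 24 26 25 26 11 13 18 13 12  5 18 13 17 16 12  3  1  4  3]
186 [[0.67, 0.162], [0.663, 0.162], [0.658, 0.162], [0.647, 0.158], [0.641, 0.158], [0.634, 0.157], [0.631, 0.16], [0.625, 0.16]]
194 [[0.671, 0.146], [0.664, 0.145], [0.654, 0.142], [0.647, 0.141], [0.644, 0.144], [0.635, 0.141], [0.629, 0.141], [0.625, 0.143]]
202 [[0.671, 0.129], [0.664, 0.128], [0.652, 0.123], [0.647, 0.124], [0.644, 0.126], [0.635, 0.124], [0.627, 0.123], [0.625, 0.126]]
```

The first grip missed because the rongeur lay rolled, with its steel handle dipped into the slot (top at 17 mm, against 28 mm for the black one). Now the two are nearly level, at 23 and 26 mm. I'll regrip lower, over the channel.

```bash
cat >> poses.py <<'E'
def axr(p1,y1,p2,y2,z):
    a=onplane('top',*p1,z)[:2]; b=onplane('top',*p2,z)[:2]; d=(a-b)/np.linalg.norm(a-b)
    return np.r_[(a+b)/2-d*(y1+y2)/2,np.arctan2(-d[0],d[1])]
P['ron']=axr((150.5,196),.09,(237,193.5),-.09,.02)
E
python3 - <<'E' | grep -v -e res -e len
from poses import *
print(P['ron'],P['oi'])
pick(w('ron',0,.006),P['ron'][2],.030,50,.065)
env.reach([*w('ri',0,.006),.12],quat(P['ri'][2])); 
s=env.get_state(); print(s['tcp_pos'],s['opening'],s['time'])
i,d=camera('scene'); cv2.imwrite('pics/s5.png',i)
cv2.imwrite('pics/s5c.png',cv2.convertScaleAbs(cv2.resize(i[150:270,220:380],None,fx=5,fy=5,interpolation=cv2.INTER_CUBIC),alpha=2))
E
```

```text
[0.64188505 0.14163801 0.04626625] [ 0.64448037  0.14869677 -0.12245155]
stop False open 0.02444362802583069 47.96434115502052 [0.64214174 0.14764479 0.03071578] 36.8167
up 0.02401323336733155 48.23828191350913 [-0.10297861  0.24222658 -0.655884  ]
[ 0.66086997 -0.14350299  0.12075787] 0.0243491900610516 39.3667
```

View pics/s5c.png

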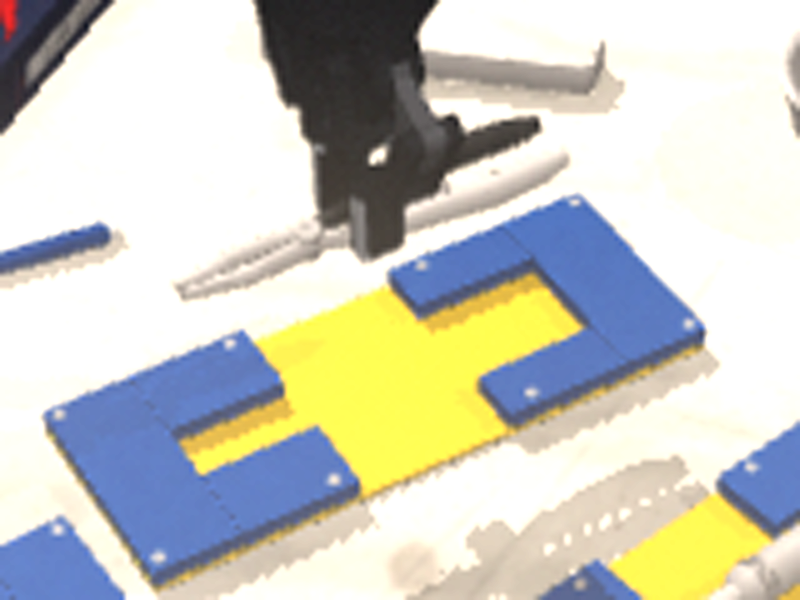

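```bash
python3 - <<'E' | grep -v -e res -e len
from poses import *
c=P['ri']; R=np.array([[np.cos(c[2]),np.sin(c[2])],[-np.sin(c[2]),np.cos(c[2])]])
t=env.get_state(); print(t['tcp_pos'],R@(t['tcp_pos'][:2]-c[:2]))
for n,u,v,z in(('jaw',182,292,.109),('black',540,122,.112),('steel',568,157,.109),('piv',313,237,.115)):
    p=onplane('scene',220+u/5-.4,150+v/5-.4,z)[:2]; print(n,(R@(p-t['tcp_pos'][:2])*1e3).round(1))
E
```

```text
[ 0.66094961 -0.14312492  0.12084712] [-1.51338000e-06  9.41953931e-03]
jaw [ 1.9 83.1]
black [ 13.5 -96.2]
steel [ -9.2 -96.2]
piv [-2.7 24.6]
```

The rongeur is held across both handles, centred and aligned to about 2 mm. I'll place it.

```bash
python3 - <<'E' | grep -v -e res -e len
from poses import *
p=w('ri',-.001,.006); q=quat(P['ri'][2])
env.movel([*p,.06],velocity=.1,rot=q); print(env.get_state()['tcp_pos'],p)
r=env.movel([*p,.0255],velocity=.04,stop_force=10); s=env.get_state(); print(r,s['tcp_pos'],s['force'])
env.grip(.05); env.movel([*p,.15],velocity=.12); env.grip(.085)
env.reach([.45,-.02,.4],quat(0)); print(env.get_state()['time'])
i,d=camera('scene'); cv2.imwrite('pics/s6.png',i)
i2,d=camera('top'); cv2.imwrite('pics/t6.png',i2)
cl=cloud('scene',d*0+camera('scene')[1]); np.save('cl6.npy',cl)
cv2.imwrite('pics/s6c.png',cv2.convertScaleAbs(cv2.resize(i[170:320,200:380],None,fx=4,fy=4,interpolation=cv2.INTER_CUBIC),alpha=1.8))
E
```

```text
[ 0.65970424 -0.14618214  0.06016779] [ 0.65938002 -0.14632282]
False [ 0.65962867 -0.14623539  0.02578204] [-0.51626382  0.58724525 -0.98430834]
44.4917
```

View pics/s6c.png

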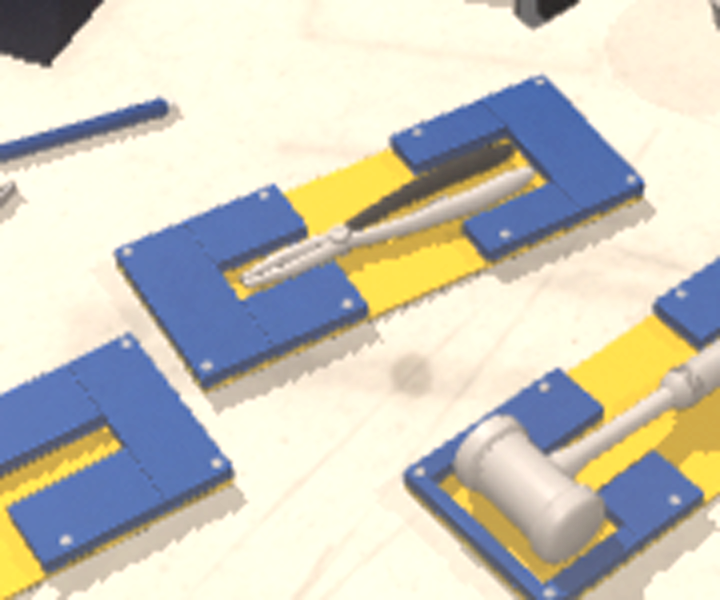

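The rongeur is down in its stepped cavity, jaws at (290,255) and handles at (450,200). Last is the osteotome.

```bash
python3 - <<'E' | grep -v -e res -e len
from poses import *
pick(P['mat'][:2],P['mat'][2],.0235,60,.06)
place(P['oi'][:2],P['oi'][2],.0255,.05)
env.reach([.45,-.35,.4],quat(0)); env.dwell(.5); s=env.get_state(); print(s['time'])
i,d=camera('scene'); cv2.imwrite('pics/s7.png',i)
i2,d2=camera('top'); cv2.imwrite('pics/t7.png',i2)
cv2.imwrite('pics/s7c.png',cv2.convertScaleAbs(cv2.resize(i[170:370,95:445],None,fx=2.28,fy=2.28,interpolation=cv2.INTER_CUBIC),alpha=1.8))
c=cloud('scene',d)
K,R,t=cal('scene')
def h(n,x,y,z):
    p=K@(R@np.r_[w(n,x,y),z]+t); u,v=np.round(p[:2]/p[2]).astype(int); return round(float(np.median(c[v-1:v+2,u-1:u+2,2]))*1e3,1)
print('ost',[h('oi',0,y,.014) for y in(-.08,-.04,0,.04,.08)])
print('ron jaw',[h('ri',0,y,.017) for y in(.05,.07,.08)],'handles',[(h('ri',.012,y,.018),h('ri',-.012,y,.018)) for y in(-.05,-.07,-.08)])
print('mal',[h('mi',0,y,.031) for y in(-.1,-.06,-.02)],h('mi',0,.105,.046))
E
```

```text
stop False open 0.011680991560846546 58.626888217404485 [0.44555718 0.19285418 0.02397537] 48.15
up 0.011775919900851561 58.60367649234831 [ 0.05975662  1.08031389 -0.91301585]
stop True [0.64419854 0.14837029 0.026043  ] [-1.09126271 -0.17311354  4.56211346] 0.010906087408635181
53.6167
56.1917
ost [14.5, 13.7, 13.1, 8.9, 8.7]
ron jaw [17.0, 17.4, 15.3] handles [(18.8, 18.2), (17.6, 18.0), (18.2, 18.1)]
mal [28.2, 28.7, 30.5] 44.1
```

View pics/s7c.png

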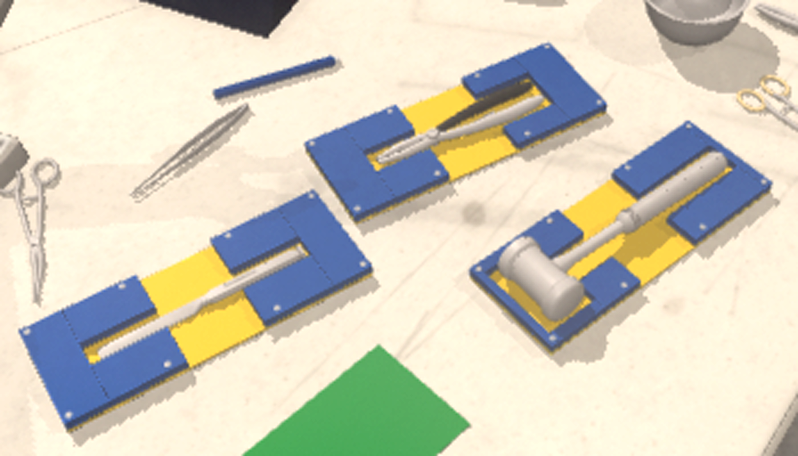

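All three are seated: osteotome at (200,300), rongeur at (460,125), mallet at (610,235), and their top heights match lying on the floor. The mat is empty and the bowl and needle holder were never touched.

```bash
python3 -c "
from h import *
print(job.job_done())"
```

```text
the job is handed in; nothing more can be done
None
```

The mallet, rongeur and osteotome each lie on the yellow floor of their own insert, nothing is held, the bowl and needle holder were not touched, and the job is handed in at about 56 s; the rongeur's first grip caught only one handle, so I set it back down and gripped it again.

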